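Sort the loose hardware and stack the spare parts tote

ROBOT

A 7-joint arm with a two-finger parallel gripper is mounted at the origin on the work surface. World frame = base frame: x ahead of the robot, y to its left, z up, the work surface at z = 0. Lengths are in m, angles in rad, forces in N, time in s.
With the tool pointing down it reaches from about 0.425 to 0.925 m from the base axis. Payload 6.8 kg.
Tool frame: the origin (TCP) lies midway between the tips of the shut fingers; the grasp point (between the pads) lies 19 mm behind it; x points along the fingers, y is the direction in which the jaws open and shut, and the axes are right-handed (so a half turn about x gives the same grasp; the last joint's range is limited). The gripper opens to 85 mm and grips with 20 to 120 N. Pads are 22 mm wide; open, the fingers measure 114 mm over their backs; the gripper's body (76 mm by 85 mm) begins 54 mm behind the grasp point. The pads swing forward as they close: fully open they stand 13 mm farther back than shut.
Start: joints at [1.173, 0.477, 0.022, 1.555, -0.011, 1.109, -0.083], TCP at [0.193, -0.647, 0.231] pointing down, gripper open.
Joint ranges: [-2.96, 2.96], [-0.34, 2.1], [-1.41, 1.46], [0.24, 2.44], [-1.37, 4.51], [0.17, 1.92], [-2.96, 2.96]. Speed limits (rad/s): [2.39, 2.39, 3.14, 3.14, 3.14, 3.14, 3.14].

INTERFACE

Orientations are given as a rotation vector (axis times angle).
In Python, from bench import r, viewer, nets gives the robot as it stands.
- The arm moves only by the shell command python3 -m pendant 'ROWS' [FORCE]. ROWS is JSON, one flat list of numbers, 5 for each row, row after row: the finger opening in mm, from 0 to 85.4, then the shift along the tool's x, y, z in mm, then the turn about the tool's x in rad. A call has 1 to 20 rows; each row shifts and turns the commanded pose from where the row before left it, along the tool's axes as they then stand; what a row does not reach is not made up. A row lasts 1/8 s, in which the tool goes at most 62.5 mm and 10.7 degrees, less where a joint would pass 70% of its speed; a pose out of reach is approached as far as the arm can. A call with a gripper value outside its range is refused whole. The fingers move at their own pace and stop on an object; FORCE is the grip in N (left out, the last holds). Time passes only in rows, so rows that do not move let the fingers close. It gives the time, the measured TCP pose, the force and the opening at its end, in the units of the state.
- r.get_obs(): the state, without advancing time (a new reading comes with each control period).
- viewer.grab_frame(name): name is "scene" or "top"; returns (picture, depth): 420x560x3 uint8, red, green, blue; 420x560 float32, m along the optical axis (not along the pixel's ray), 0 where there is no reading.
- viewer.calibration(name): a dict with "mtx" (3x3 intrinsics, pixels), "world_to_cam" (4x4, takes a point from world to camera coordinates). Camera axes: x right, y up, looking along -z (the intrinsics and any distortion apply to the point x, -y, -z); pixel columns grow to the right and rows downward; lengths in m; the calibration is good to about 2 mm. A picture is of the moment at which its call begins. calibration takes no time and is no camera call.
- r.hand_in(): hands the job in, once; it reports no verdict.
Trained networks look in the newest picture that a camera, given by its name, has taken for a name from the list of things; names that differ only in an ending like _2 or _b are one class to them, and where a whole thing is asked for, a point or a joint stands for the part that bears it (a point fixed in the world has none). Each returns a list of dicts, best first, with "score" (0 to 1); they miss things now and then, are a little off and sometimes report something else, mostly with a low value. They report only what shows in the picture. A call takes as long as a camera call. They do not tell look-alikes from the thing itself.
- nets.look_for(name, camera): "location" ([x, y, z] in m, in world coordinates, good to about 4 mm: the middle of the surface that is visible of it).
- nets.silhouettes(name, camera): "mask" (420x560 bool, what is visible of it).
The state is a dict: "clock": time; "joints": joint angles; "qvel": joint speeds; "tau": joint torques, N m; "tcp_pos": TCP position; "orientation": TCP orientation; "contact_force": force on the tool from outside, world axes, zero at the start; "moment": the same for the moment, N m; "grip_width": finger opening in m.
Only numpy, scipy, OpenCV 4.12 (cv2) and the standard library are available. Lean on these libraries where they do the work, as an engineer would, in place of code of your own. Each camera call takes 0.05 s, during which the arm holds its last target. There are 200 camera calls.

TASK

Clear up the loose hardware on the bench: both hex nuts go into the parts tote on the dark steel plate, the round shaft collar into the round dish, and the drilled flat strap lies flat in the long tray. Once both nuts are in, set the loose empty tote squarely on top of the nut tote, turned end for end relative to it so that it stacks on the rim and does not nest down inside. Do not knock over the spray can, and leave everything released and at rest.

Things in the scene. Friction and masses are not known exactly. Their poses are not given: they have to be found in the camera images.
- nut_a: Loose steel hex nut, 24 mm across flats (27.7 mm across corners), 15 mm high, 17 mm hole, about 35 g, lying flat on the bench. Origin: centre of its underside. z up; its x axis is normal to a pair of flats (flats every 60 degrees from it). Same as nut_b.
- nut_b: The second loose hex nut, same as nut_a.
- collar: Loose round steel shaft collar (ring), 44 mm outside diameter, 22 mm bore, 14 mm high, about 110 g, lying flat. Origin: centre of its underside, z up.
- strap: Loose flat steel strap with three holes, 90 x 22 x 8 mm (along its x, y, z), about 110 g, lying flat. Origin: centre of its underside.
- spare_tote: Loose empty grey tote, 110 g, upright on the bench. Origin: centre of underside. Height 45, rim 130 (x) x 60 (y) mm outside, opening 124 x 52; gripped across y at mid-length on the 14 mm deep rim band. Tapers to an underside 112 x 40. Each long rim has notches 15 wide, 25 deep at x = +44 (near one end) and -24 mm. Each long side has lugs at the same x, 33 mm out from the middle, undersides 6 up.
- nut_tote: Fixed empty tote, shape and axes as spare_tote, on a dark steel plate 164 x 96 x 6 mm. Origin: centre of plate's underside, on the bench; inner floor (106 x 34) at z = 9 mm, rim at 51. Spare tote with x the same way: its lugs drop into these notches, so it nests. With x reversed the lugs stand on the rim, underside dips 6 mm into the opening (5 mm play), spare origin at z = 45: stacked.
- tray: Fixed open rectangular aluminium tray, 160 x 90 x 25 mm (along its x, y, z), walls and floor 4 mm thick. Origin: centre of its underside, on the bench.
- dish: Fixed open round steel dish, 120 mm across the rim, 22 mm high, 3 mm floor and wall, inner floor about 104 mm across. Origin: centre of its underside, on the bench.
- can: Loose spray can that must stay standing: blue with a green band and red nozzle, 52 mm diameter, 164 mm high, beyond the ring of task things on the left. Origin: centre of its underside, z up.
Not all that is in view belongs to the job. Leave any turquoise or yellow look-alike of the collar alone.

How it is judged:
By the outcome, as a careful person would: the job done as asked, in the order asked, and still so for the second after the job is handed in, with the robot touching nothing.
It also fails if it takes over 136 s, if anything falls off the work surface, if the arm or the gripper's body presses on something with over 40 N, if the wrist force passes 120 N, or if a joint passes its speed limit or range.

## Working session

There is one attempt and no reset: what is moved stays moved. The work goes in short steps, Python scripts to look and compute and a shell command to move; the robot and the scene stay as the last step left them, time stands still between calls to the robot, and variables do not carry over. Pictures are saved under pics/ and viewed, about 12 in all and at most 16, crops included, and the job is handed in when it is done.

```bash
ls; mkdir -p pics; cat > h.py <<'E'
import numpy as np, cv2
from bench import r, viewer, nets
from scipy.spatial.transform import Rotation as R
def cloud(cam,depth):
    c=viewer.calibration(cam);K=np.array(c["mtx"]);T=np.linalg.inv(np.array(c["world_to_cam"]))
    v,u=np.indices(depth.shape)
    d=depth
    P=np.stack([(u-K[0,2])/K[0,0]*d,-(v-K[1,2])/K[1,1]*d,-d],-1)
    W=P@T[:3,:3].T+T[:3,3]
    W[d<=0]=np.nan
    return W
def grab(cam,name=None):
    p,d=viewer.grab_frame(cam)
    if name: cv2.imwrite(f"pics/{name}.png",p[:,:,::-1])
    return p,cloud(cam,d)
E
python3 - <<'E'
from h import *
for cam in("top","scene"):
    c=viewer.calibration(cam);print(c)
    p,W=grab(cam,cam+"0")
    np.save(cam+"0.npy",W)
    for n in("nut_a","collar","strap","spare_tote","nut_tote","tray","dish","can"):
        print(cam,n,[(np.round(q["location"],3).tolist(),round(q["score"],2)) for q in nets.look_for(n,cam)])
o=r.get_obs();print(o)
print(R.from_rotvec(o["orientation"]).as_matrix().round(3))
E
```

```text
pics
{'mtx': array([[496.54516698,   0.        , 275.33083962],
       [  0.        , 496.54516698, 214.76589225],
       [  0.        ,   0.        ,   1.        ]]), 'world_to_cam': array([[ 0.02524176, -0.99947406,  0.02035824,  0.05025741],
       [ 0.98462866,  0.02837723,  0.17234019, -0.4864373 ],
       [-0.17282726,  0.01569513,  0.98482709, -1.17740765],
       [ 0.        ,  0.        ,  0.        ,  1.        ]])}
top nut_a [([0.446, 0.176, 0.019], 0.65), ([0.447, -0.064, 0.013], 0.64)]
top collar [([0.386, -0.127, 0.011], 0.76), ([0.376, -0.229, 0.011], 0.76), ([0.467, -0.178, 0.01], 0.46), ([0.294, -0.192, 0.016], 0.44)]
top strap [([0.615, -0.199, 0.011], 0.65), ([0.46, 0.064, 0.004], 0.56), ([0.465, -0.178, 0.009], 0.22)]
top spare_tote [([0.39, 0.342, 0.013], 0.72)]
top nut_tote [([0.61, -0.199, 0.01], 0.96), ([0.462, 0.064, 0.008], 0.54)]
top tray [([0.634, 0.214, 0.004], 0.59)]
top dish [([0.627, -0.002, 0.002], 0.81)]
top can [([0.61, 0.476, 0.12], 0.83)]
{'mtx': array([[473.2242234 ,   0.        , 273.74060857],
       [  0.        , 473.2242234 , 204.01340545],

[... 899 characters left out ...]
31,  0.4769572 ,  0.02238022,  1.55538055, -0.01153228,
        1.10930392, -0.08309564]), 'qvel': array([ 0.0005667 , -0.00019441,  0.00054922,  0.00120027, -0.00127202,
       -0.00071971, -0.00040991]), 'tau': array([-9.06513797e-04, -5.96311927e+01,  1.60570264e+00, -2.81548637e+01,
        1.24323889e-02,  1.39506574e-03,  2.74026024e-05]), 'tcp_pos': array([ 0.1929095 , -0.64687467,  0.23134447]), 'orientation': array([ 2.06589313,  0.30134354, -2.0657486 ]), 'contact_force': array([-0.12181589,  0.25042707,  0.45090922]), 'moment': array([-0.01476085, -0.01967408,  0.02323111]), 'grip_width': 0.08560250139980045}
[[ 0.     0.286 -0.958]
 [-0.    -0.958 -0.286]
 [-1.     0.    -0.   ]]
```

View pics/top0.png

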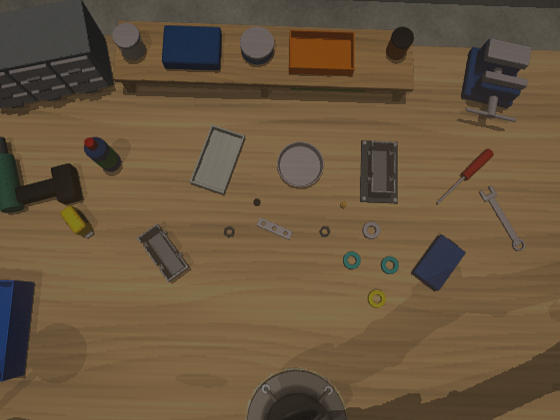

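View pics/scene0.png

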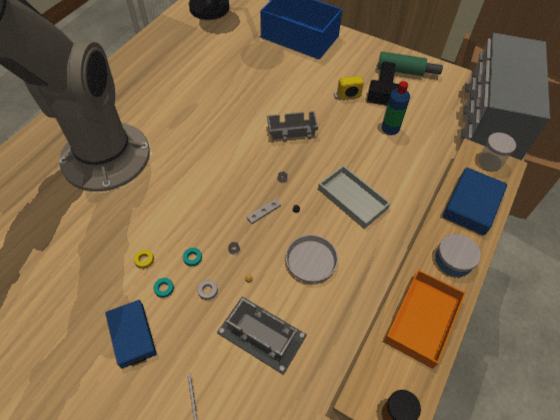

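The top view shows nuts at about (229,231) and (325,231), the strap at (275,228) and the steel collar at (371,230). The turquoise and yellow rings at (352,260), (390,265) and (377,298) are look-alikes. The spare tote is at (164,253), the nut tote at (379,171), the dish at (300,165), the tray at (218,160) and the can at (103,153). The scene view agrees. Next I'll get exact poses from depth.

```bash
cat >> h.py <<'E'
def blob(W,xy,rad,zlo,zhi,show=None):
    "points near xy in a height band -> rect centre, sizes, yaw of long axis"
    m=(np.hypot(W[...,0]-xy[0],W[...,1]-xy[1])<rad)&(W[...,2]>zlo)&(W[...,2]<zhi)
    P=W[m]
    if len(P)<5: print(show,"few",len(P));return
    (cx,cy),(a,b),t=cv2.minAreaRect((P[:,:2]*1000).astype(np.float32))
    if b>a: a,b,t=b,a,t+90
    t=(t+90)%180-90
    print(show,"n",len(P),"c",round(cx),round(cy),"mean",(P.mean(0)*1000).round(1),"size",round(a),round(b),"yaw",round(t,1))
E
python3 - <<'E'
from h import *
for cam in("top","scene"):
    W=np.load(cam+"0.npy");print(cam)
    print("bench z",np.nanmedian(W[(abs(W[...,0]-.53)<.03)&(abs(W[...,1]-.1)<.02)][:,2]))
    blob(W,(.45,.176),.03,.007,.03,"nutL")
    blob(W,(.45,-.064),.03,.007,.03,"nutR")
    blob(W,(.465,-.181),.04,.007,.03,"collar")
    blob(W,(.46,.062),.06,.004,.02,"strap")
    blob(W,(.39,.34),.11,.037,.06,"spare")
    blob(W,(.615,-.2),.11,.043,.07,"ntote")
    blob(W,(.615,-.2),.13,.003,.009,"nplate")
    blob(W,(.634,.214),.12,.018,.035,"tray")
    blob(W,(.627,0),.08,.015,.03,"dish")
    blob(W,(.62,.47),.06,.03,.14,"can")
a=cv2.imread("pics/top0.png");b=cv2.imread("pics/scene0.png")
f=lambda im,x0,x1,y0,y1:cv2.resize(im[y0:y1,x0:x1],(400,300),interpolation=cv2.INTER_CUBIC)
cv2.imwrite("pics/crop0.png",np.vstack([np.hstack([f(a,124,204,223,283),f(a,339,419,141,201)]),np.hstack([f(b,252,332,95,155),f(b,208,308,295,370)])]))
E
```

```text
top
bench z 0.000778118238995873
nutL n 59 c 445 179 mean [445.8 178.5  14.8] size 26 23 yaw 46.7
nutR n 60 c 456 -60 mean [453.7 -61.4  14.3] size 32 24 yaw 22.0
collar n 187 c 459 -175 mean [ 459.8 -178.2   13.6] size 47 43 yaw -89.7
strap n 362 c 459 64 mean [457.3  64.4   7.4] size 111 111 yaw -65.9
spare n 329 c 386 334 mean [386.1 334.5  44.1] size 134 60 yaw 38.5
ntote n 328 c 614 -202 mean [ 614.7 -204.4   49.4] size 133 61 yaw -0.9
nplate n 1570 c 613 -200 mean [ 608.  -197.3    5.5] size 255 248 yaw -58.1
tray n 399 c 630 214 mean [631.  214.5  24.2] size 162 91 yaw -17.3
dish n 255 c 623 4 mean [632.6   1.8  20.8] size 118 118 yaw -24.5
can n 590 c 616 486 mean [608.3 477.  101.7] size 51 50 yaw -36.2
scene
bench z -0.0014222056994317445
nutL n 59 c 447 176 mean [448.  174.1  12.2] size 27 23 yaw -67.0
nutR n 74 c 455 -65 mean [455.3 -65.2  12. ] size 26 24 yaw 28.0
collar n 231 c 462 -183 mean [ 462.5 -183.6   11.9] size 43 42 yaw -47.6
strap n 228 c 459 61 mean [459.4  60.6   6.3] size 82 73 yaw 27.1
spare n 250 c 388 330 mean [387.9 329.   41.5] size 133 68 yaw 39.7
ntote n 465 c 616 -205 mean [ 613.9 -204.6   48.4] size 133 61 yaw -1.2
nplate n 1892 c 616 -199 mean [ 625.5 -214.5    5.7] size 238 232 yaw -13.3
tray n 433 c 631 210 mean [633.6 208.6  22.1] size 162 94 yaw -17.3
dish n 291 c 625 0 mean [624.5   6.6  19.4] size 119 118 yaw -31.7
can n 685 c 622 475 mean [623.5 467.8  91.4] size 52 42 yaw 12.0
```

View pics/crop0.png

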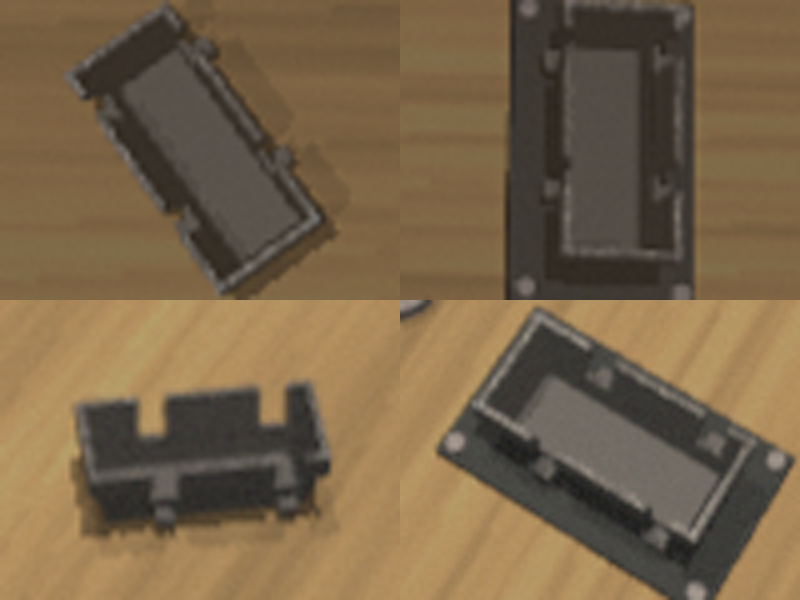

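Crops: the spare tote's notch nearer an end is at its upper-left (+x,+y) end, at (103,100). The nut tote's appears to be at its world +x end, at (712,420) in the scene crop. I'll confirm this with the rim profile and get the strap and nut from masks.

```bash
cat >> h.py <<'E'
def axes():
    o=r.get_obs();M=R.from_rotvec(o["orientation"]).as_matrix();return o,M
def plan(x,y,z,yaw=None):
    "mm, deg: shift in present tool axes; turn about tool x so tool y is at yaw (mod 180)"
    o,M=axes();d=M.T@(np.array([x,y,z])-o["tcp_pos"]*1000)
    s=f"clock {o['clock']:.1f} tcp {(o['tcp_pos']*1000).round(1)} shift {d.round(1)}"
    c=np.degrees(np.arctan2(M[1,1],M[0,1]))
    if yaw is not None:
        t=(yaw-c+90)%180-90
        s+=f" yaw {c:.1f} turn about x {np.radians(-t):.3f} (or {np.radians(-t+(180 if t>0 else -180)):.3f})"
        a=np.radians(t);k=np.array([[np.cos(a),-np.sin(a),0],[np.sin(a),np.cos(a),0],[0,0,1]])
        s+=f" shift after turn {((k@M).T@(np.array([x,y,z])-o['tcp_pos']*1000)).round(1)}"
    print(s,"q7",o["joints"][6].round(2))
E
python3 - <<'E'
from h import *
for cam in("top","scene"):
    W=np.load(cam+"0.npy")
    for n,c,yw,z0 in(("spare",(.387,.332),39,.037),("ntote",(.615,-.2035),-1,.043)):
        a=np.radians(yw);d=W[...,:2]-np.array(c);u=(d@[np.cos(a),np.sin(a)])*1e3;v=(d@[-np.sin(a),np.cos(a)])*1e3
        m=(W[...,2]>z0)&(W[...,2]<z0+.02)&(abs(u)<70)
        for s in(1,-1):
            h=np.histogram(u[m&(abs(s*v-28)<6)],bins=np.arange(-66,67,6))[0];print(cam,n,s,h)
    viewer.grab_frame(cam)
    for n in("strap","nut_a"):
        for q in nets.silhouettes(n,cam)[:4]:
            P=W[q["mask"]&(W[...,2]<.04)&(W[...,2]>(.003 if n=="strap" else .009))]
            if len(P)<5: continue
            rc=cv2.minAreaRect((P[:,:2]*1e3).astype(np.float32))
            w=[np.ptp(P[:,:2]@[np.cos(t),np.sin(t)])*1e3 for t in np.radians(np.arange(0,180,5))]
            wm=[np.mean([w[i],w[i+12],w[i+24]]) for i in range(12)]
            print(cam,n,round(q["score"],2),len(P),np.round(rc[0]),np.round(rc[1]),round(rc[2]),"mean",(P.mean(0)*1e3).round(1),"flat yaw",5*int(np.argmin(wm)),np.round([min(wm),max(wm)],1))
E
```

```text
top spare 1 [12  6  6  8  7  5  0  0  4  8  6  7  7  6  8  6  8  1  0  3  8  9]
top spare -1 [7 6 6 7 6 4 0 0 5 6 5 6 5 5 5 6 6 1 0 3 7 8]
top ntote 1 [10  4  5  5  4  4  0  0  5  4  6  3  6  4  6  3  5  0  0  5  7 11]
top ntote -1 [ 7  6 10  6  7  5  0  1  7  7  7  6  8  6  8  7  5  1  0  5  7  6]
top strap 0.57 277 [457.  65.] [89. 23.] 67 mean [457.5  64.8   8. ] flat yaw 35 [62.5 68.2]
top strap 0.29 1800 [ 615. -202.] [100. 168.] 88 mean [ 609.6 -197.8   11.3] flat yaw 30 [156.  162.9]
top nut_a 0.61 37 [447. 177.] [24. 20.] 3 mean [448.1 177.1  15.4] flat yaw 30 [22.  23.2]
scene spare 1 [4 6 6 7 5 1 0 0 4 7 4 3 6 6 6 7 5 0 0 3 3 3]
scene spare -1 [7 5 8 6 5 2 0 0 4 4 5 7 6 4 3 7 4 0 0 3 5 8]
scene ntote 1 [ 7 10  9 10  8 11  2  0  6  9 11 11  9  9  8 11 10  4  0  3 11  9]
scene ntote -1 [13  9  9  8 11  6  0  0  5  8  9  9  8  8  9  8  9  5  0  3  8 14]
scene strap 0.86 241 [460.  61.] [91. 25.] 68 mean [460.1  60.    6. ] flat yaw 40 [64.6 70.2]
scene nut_a 0.44 60 [454. -66.] [25. 24.] 78 mean [455.3 -65.4  12.7] flat yaw 55 [24.1 25.9]
```

Both rim profiles have gaps at −24 and +44. So the spare tote's yaw is about 39°, the nut tote's about −1°, and the spare must end at 179°. The strap's long axis is at 67.5°, centre (458.5, 63). First I'll pick the right-hand nut at (455, −63).

```bash
python3 -c "
from h import *
plan(455,-63,130,-65)"
```

```text
clock 1.2 tcp [ 192.9 -646.9  231.3] shift [ 101.3 -484.6 -418. ] yaw -73.4 turn about x -0.147 (or 2.995) shift after turn [ 101.3 -418.4 -484.3] q7 -0.08
```

```bash
python3 -m pendant '[55,0,0,0,-0.147, 55,0,-30,-34.6,0, 55,0,-30,-34.6,0, 55,0,-30,-34.6,0, 55,0,-30,-34.6,0, 55,0,-30,-34.6,0, 55,0,-30,-34.6,0, 55,10,-30,-34.6,0, 55,10,-30,-34.6,0, 55,10,-30,-34.6,0, 55,10,-30,-34.6,0, 55,15,-30,-34.6,0, 55,15,-30,-34.6,0, 55,15,-30,-34.6,0, 55,15,0,0,0, 55,0,0,0,0, 55,0,0,0,0]' 30; python3 - <<'E'
from h import *
plan(455,-63,4,-65)
p,W=grab("top","t1")
cv2.imwrite("pics/t1c.png",cv2.resize(p[180:290,270:430,::-1],(800,550),interpolation=cv2.INTER_CUBIC))
m=(np.hypot(W[...,0]-.455,W[...,1]+.063)<.12)&(W[...,2]>.1)&(W[...,2]<.145)
print(W[m].mean(0),m.sum())
E
```

```text
clock: 3.32
tcp_pos: [0.4352, -0.1046, 0.1316]
orientation: [1.981, 0.437, -1.981]
contact_force: [0.7, 0.2, 0.1]
grip_width: 0.0548
clock 3.3 tcp [ 435.2 -104.6  131.6] shift [127.6 -29.4 -35.5] yaw -65.1 turn about x -0.002 (or 3.140) shift after turn [127.6 -29.4 -35.5] q7 -1.17
[nan nan nan] 0<stdin>:6: RuntimeWarning: Mean of empty slice.
  ret = um.true_divide(
```

View pics/t1c.png

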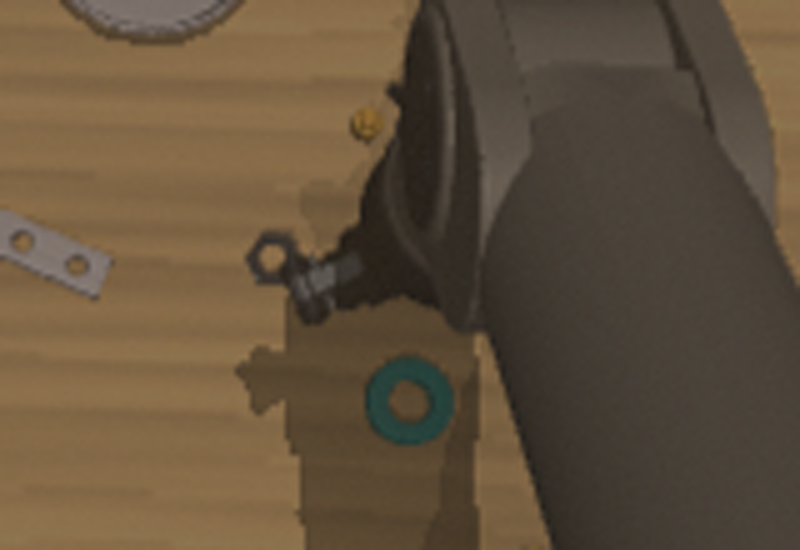

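The crop shows the nut at (272,258), with corners pointing left and right, so a flat normal lies near world x. A jaw yaw of about −62° fits. Descending now.

```bash
python3 -m pendant '[50,0,-15,-17,-0.05, 50,20,-14.4,-18.5,0, 50,40,0,0,0, 50,35,0,0,0, 50,20,0,0,0, 50,0,0,0,0]'; python3 -c "
from h import *
plan(455,-63,4,-62)"
```

```text
clock: 4.12
tcp_pos: [0.4538, -0.0601, 0.0155]
orientation: [1.947, 0.487, -1.951]
contact_force: [-0.3, -0.7, 0.3]
grip_width: 0.0503
clock 4.1 tcp [453.8 -60.1  15.5] shift [11.5  3.2  0.2] yaw -62.0 turn about x -0.000 (or 3.141) shift after turn [11.5  3.2  0.3] q7 -1.37
```

```bash
python3 -m pendant '[50,11,3,0,0, 50,0,0,0,0, 15,0,0,0,0, 15,0,0,0,0, 15,0,0,0,0, 15,0,0,0,0]' 40; python3 -m pendant '[15,-30,0,0,0, 15,-40,0,0,0, 15,0,0,0,0]'; python3 -c "
from h import *
plan(639,-204,120,-1)"
```

```text
clock: 4.88
tcp_pos: [0.456, -0.0638, 0.006]
orientation: [1.95, 0.483, -1.948]
contact_force: [-1.8, -0.1, 6.3]
grip_width: 0.0226
clock: 5.25
tcp_pos: [0.4577, -0.0639, 0.0779]
orientation: [1.954, 0.481, -1.943]
contact_force: [0.0, -0.9, 0.4]
grip_width: 0.0226
clock 5.2 tcp [457.7 -63.9  77.9] shift [-41.  208.7 -95. ] yaw -62.1 turn about x -1.067 (or 2.075) shift after turn [-42.2 183.8 136.7] q7 -1.3
```

```bash
python3 -m pendant '[15,-7,0,0,-0.178, 15,-7,0,0,-0.178, 15,-7,0,0,-0.178, 15,-7,0,0,-0.178, 15,-7,0,0,-0.178, 15,-7,0,0,-0.178, 15,0,36.8,27.4,0, 15,0,36.8,27.4,0, 15,0,36.8,27.4,0, 15,0,36.8,27.4,0, 15,0,36.8,27.4,0, 15,0,0,0,0, 15,0,0,0,0]'; python3 -c "
from h import *
plan(639,-204,28,-1)"
```

```text
clock: 6.88
tcp_pos: [0.6363, -0.2027, 0.116]
orientation: [1.22, 1.204, -1.222]
contact_force: [0.3, -0.3, -0.4]
grip_width: 0.0226
clock 6.9 tcp [ 636.3 -202.7  116. ] shift [88.   2.9  1.3] yaw -0.9 turn about x 0.002 (or -3.140) shift after turn [88.   2.9  1.3] q7 -0.1
```

```bash
python3 -m pendant '[15,40,0,1,0, 15,40,0,0,0, 15,12,0,0,0, 15,0,0,0,0, 34,0,0,0,0, 34,0,0,0,0, 34,0,0,0,0, 34,-40,0,0,0, 34,-50,0,0,0, 34,0,0,0,0]'; python3 -c "
from h import *
plan(446.5,177,115,20)"
```

```text
clock: 8.12
tcp_pos: [0.6406, -0.205, 0.1204]
orientation: [1.224, 1.194, -1.216]
contact_force: [0.1, 0.2, -0.3]
grip_width: 0.034
clock 8.1 tcp [ 640.6 -205.   120.4] shift [   3.  -200.4 -378.8] yaw -0.9 turn about x -0.365 (or 2.776) shift after turn [   4.2  -51.8 -425.3] q7 -0.1
```

```bash
python3 -m pendant '[50,0,0,0,-0.182, 50,0,0,0,-0.183, 50,0,-5.2,-42.5,0, 50,0,-5.2,-42.5,0, 50,0,-5.2,-42.5,0, 50,0,-5.2,-42.5,0, 50,0,-5.2,-42.5,0, 50,0,-5.2,-42.5,0, 50,0,-5.2,-42.5,0, 50,0,-5.2,-42.5,0, 50,0,-5.2,-42.5,0, 50,0,-5.2,-42.5,0, 50,0,0,0,0, 50,0,0,0,0]'; python3 - <<'E'
from h import *
plan(446.5,177,4,20)
p,W=grab("scene")
a=cv2.resize(p[130:230,230:330,::-1],(400,400),interpolation=cv2.INTER_CUBIC)
b=cv2.resize(p[290:370,210:310,::-1],(400,400),interpolation=cv2.INTER_CUBIC)
cv2.imwrite("pics/s2.png",np.hstack([a,b]))
E
```

```text
clock: 9.88
tcp_pos: [0.4432, 0.1762, 0.1149]
orientation: [0.948, 1.354, -0.949]
contact_force: [0.1, -0.4, 0.4]
grip_width: 0.0503
clock 9.9 tcp [443.2 176.2 114.9] shift [110.9   3.5   0.4] yaw 20.0 turn about x -0.000 (or 3.141) shift after turn [110.9   3.5   0.4] q7 -0.54
```

View pics/s2.png

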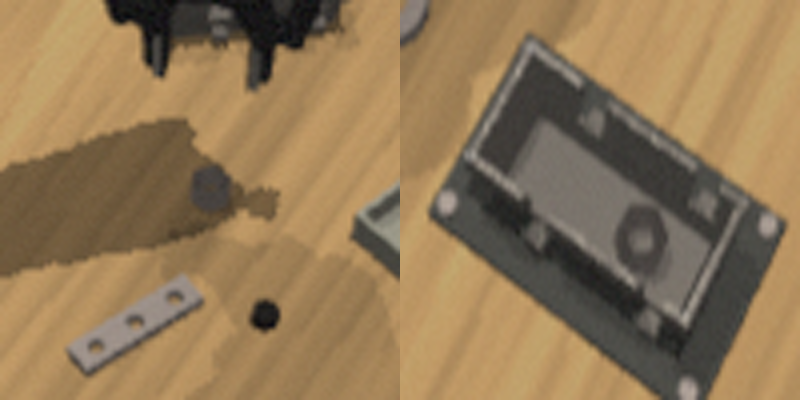

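The first nut lies in the tote at crop pixel (642,238), and the second is still at (210,188). I'll grasp the second one.

```bash
python3 -m pendant '[50,40,3.5,0.4,0, 50,40,0,0,0, 50,29,0,0,0, 50,0,0,0,0, 15,0,0,0,0, 15,0,0,0,0, 15,0,0,0,0, 15,0,0,0,0]' 40; python3 -m pendant '[15,-40,0,0,0, 15,-50,0,0,0, 15,-20,0,0,0, 15,0,0,0,0]'; python3 -c "
from h import *
plan(593,-204,115,-1)"
```

```text
clock: 10.92
tcp_pos: [0.4477, 0.1778, 0.0076]
orientation: [0.95, 1.352, -0.947]
contact_force: [0.1, -1.5, 6.7]
grip_width: 0.0226
clock: 11.42
tcp_pos: [0.4478, 0.1781, 0.1181]
orientation: [0.951, 1.351, -0.946]
contact_force: [-0.5, 0.9, -0.6]
grip_width: 0.0225
clock 11.4 tcp [447.8 178.1 118.1] shift [  3.4   6.  408.7] yaw 20.0 turn about x 0.366 (or -2.776) shift after turn [  4.  151.8 379.5] q7 -0.54
```

```bash
python3 -m pendant '[15,0,0,0,0.183, 15,0,0,0,0.183, 15,0,15.2,38,0, 15,0,15.2,38,0, 15,0,15.2,38,0, 15,0,15.2,38,0, 15,0,15.2,38,0, 15,0,15.2,38,0, 15,0,15.2,38,0, 15,0,15.2,38,0, 15,0,15.2,38,0, 15,0,15.2,38,0, 15,0,0,0,0, 15,0,0,0,0]'; python3 -c "
from h import *
plan(593,-204,26,-1)"
```

```text
clock: 13.18
tcp_pos: [0.5913, -0.2039, 0.1151]
orientation: [1.221, 1.203, -1.222]
contact_force: [-0.4, 1.3, -0.3]
grip_width: 0.0225
clock 13.2 tcp [ 591.3 -203.9  115.1] shift [89.1  1.9  0.2] yaw -1.0 turn about x 0.001 (or -3.141) shift after turn [89.1  1.9  0.2] q7 -0.09
```

Then on to the collar, planned as (461, −181), inside this call's follow-up.

```bash
python3 -m pendant '[15,40,2,0,0, 15,37,0,0,0, 15,12,0,0,0, 15,0,0,0,0, 34,0,0,0,0, 34,0,0,0,0, 34,0,0,0,0, 34,-40,0,0,0, 34,-50,0,0,0, 34,0,0,0,0]'; python3 -c "
from h import *
plan(461,-181,90,-1)"
```

```text
clock: 14.42
tcp_pos: [0.5972, -0.2052, 0.1221]
orientation: [1.224, 1.193, -1.217]
contact_force: [0.5, -0.7, 0.2]
grip_width: 0.0336
clock 14.4 tcp [ 597.2 -205.2  122.1] shift [  30.9 -136.9  -22. ] yaw -1.0 turn about x 0.000 (or -3.141) shift after turn [  30.9 -136.9  -21.9] q7 -0.09
```

```bash
python3 -m pendant '[66,0,-35,-5.5,0, 66,0,-35,-5.5,0, 66,0,-35,-5.5,0, 66,0,-32,-5.5,0, 66,30,0,0,0, 66,0,0,0,0]'; python3 - <<'E'
from h import *
plan(461,-181,1,-1)
p,W=grab("scene")
blob(W,(.461,-.181),.035,.007,.02,"collar")
b=cv2.resize(p[280:370,180:300,::-1],(800,600),interpolation=cv2.INTER_CUBIC)
cv2.imwrite("pics/s3.png",b)
E
```

```text
clock: 15.18
tcp_pos: [0.4555, -0.1802, 0.0858]
orientation: [1.221, 1.205, -1.224]
contact_force: [-0.0, 0.0, 0.7]
grip_width: 0.0661
clock 15.2 tcp [ 455.5 -180.2   85.8] shift [84.7  5.9  0.8] yaw -1.0 turn about x 0.000 (or -3.141) shift after turn [84.7  5.9  0.8] q7 -0.11
collar n 226 c 462 -183 mean [ 462.6 -184.    11.8] size 43 42 yaw -20.1
```

View pics/s3.png

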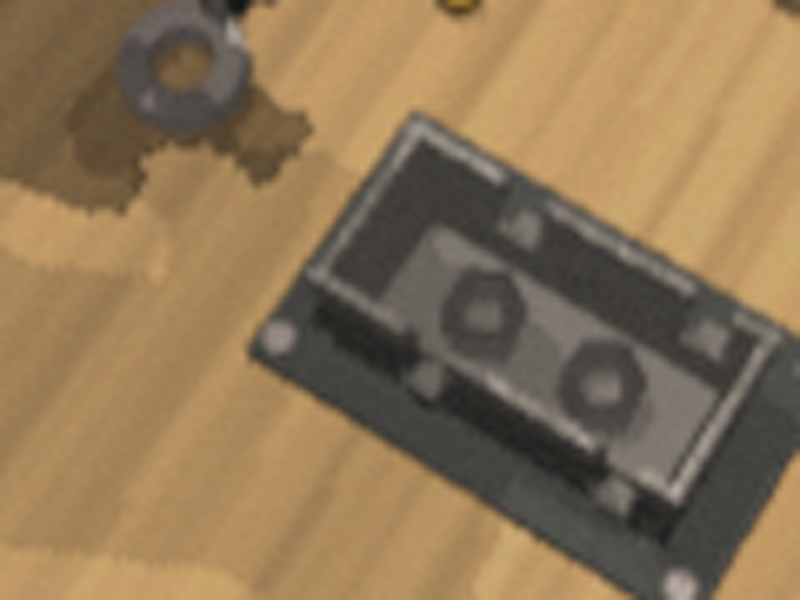

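Both nuts lie in the tote, at crop pixels (483,315) and (602,388). I'll grasp the collar.

```bash
python3 -m pendant '[66,40,6,0.5,0, 66,30,0,0,0, 66,12,0,0,0, 66,0,0,0,0, 30,0,0,0,0, 30,0,0,0,0, 30,0,0,0,0, 30,0,0,0,0]' 50; python3 -m pendant '[30,-40,0,0,0, 30,-30,0,0,0, 30,0,0,0,0]'; python3 -c "
from h import *
plan(624.5,2,75,-1)"
```

```text
clock: 16.23
tcp_pos: [0.4643, -0.1813, 0.0071]
orientation: [1.222, 1.199, -1.221]
contact_force: [-2.0, 0.8, 9.2]
grip_width: 0.0403
clock: 16.6
tcp_pos: [0.4654, -0.1818, 0.078]
orientation: [1.223, 1.195, -1.219]
contact_force: [-0.9, -0.3, -1.0]
grip_width: 0.0404
clock 16.6 tcp [ 465.4 -181.8   78. ] shift [   3.5  155.8 -186.6] yaw -1.0 turn about x -0.000 (or 3.141) shift after turn [   3.5  155.8 -186.6] q7 -0.13
```

```bash
python3 -m pendant '[30,0,31.2,-37.3,0, 30,0,31.2,-37.3,0, 30,0,31.2,-37.3,0, 30,0,31.2,-37.3,0, 30,0,31.2,-37.3,0, 30,0,0,0,0, 30,0,0,0,0]'; python3 -c "
from h import *
plan(624.5,2,13,-1)"
```

```text
clock: 17.48
tcp_pos: [0.6216, 0.0022, 0.0742]
orientation: [1.22, 1.202, -1.223]
contact_force: [-0.1, -0.9, -1.4]
grip_width: 0.0407
clock 17.5 tcp [621.6   2.2  74.2] shift [61.2  3.   0.1] yaw -1.0 turn about x 0.001 (or -3.141) shift after turn [61.2  3.   0.1] q7 -0.48
```

```bash
python3 -m pendant '[30,35,3,0,0, 30,24,0,0,0, 30,0,0,0,0, 30,0,0,0,0, 56,0,0,0,0, 56,0,0,0,0, 56,0,0,0,0, 56,-40,0,0,0, 56,-40,0,0,0, 56,0,0,0,0]'; python3 -c "
from h import *
plan(458.5,63,95,-22.5)"
```

```text
clock: 18.73
tcp_pos: [0.6281, 0.0033, 0.1]
orientation: [1.225, 1.196, -1.217]
contact_force: [0.2, -0.1, -0.2]
grip_width: 0.0561
clock 18.7 tcp [628.1   3.3 100. ] shift [   3.9 -170.6  -56.8] yaw -1.0 turn about x 0.376 (or -2.766) shift after turn [   3.8 -179.6    9.7] q7 -0.46
```

```bash
python3 -m pendant '[45,0,0,0,0.186, 45,0,0,0,0.186, 45,0,-36,2,0, 45,0,-36,2,0, 45,0,-36,2,0, 45,0,-36,2,0, 45,0,-36,2,0, 45,0,0,0,0, 45,0,0,0,0]'; python3 - <<'E'
from h import *
plan(458.5,63,3,-22.5)
p,W=grab("scene")
blob(W,(.625,.003),.045,.009,.03,"collar in dish")
blob(W,(.459,.062),.06,.004,.014,"strap")
cv2.imwrite("pics/s4.png",cv2.resize(p[140:290,200:400,::-1],(800,600),interpolation=cv2.INTER_CUBIC))
E
```

```text
clock: 19.85
tcp_pos: [0.4559, 0.0615, 0.0962]
orientation: [1.49, 0.999, -1.489]
contact_force: [1.1, 0.3, 0.5]
grip_width: 0.045
clock 19.9 tcp [455.9  61.5  96.2] shift [93.2  1.9 -2.3] yaw -22.3 turn about x 0.004 (or -3.138) shift after turn [93.2  1.8 -2.3] q7 -0.95
collar in dish n 220 c 627 0 mean [627.7  -1.   14.6] size 44 41 yaw -62.7
strap n 232 c 460 57 mean [460.5  61.5   6.4] size 100 35 yaw 76.2
```

View pics/s4.png

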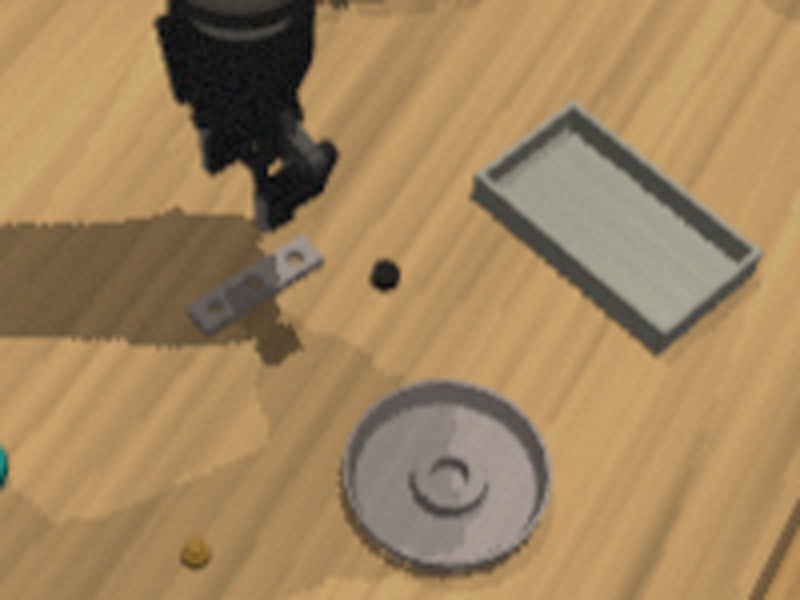

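The collar is flat in the dish at (450,480) and the strap is in place at (255,283). I'll grasp the strap.

```bash
python3 -m pendant '[45,40,2,-2,0, 45,40,0,0,0, 45,13,0,0,0, 45,0,0,0,0, 12,0,0,0,0, 12,0,0,0,0, 12,0,0,0,0, 12,0,0,0,0]' 60; python3 -m pendant '[12,-40,0,0,0, 12,-50,0,0,0, 12,0,0,0,0]'; python3 -c "
from h import *
plan(630.5,212,80,72.7)"
```

```text
clock: 20.9
tcp_pos: [0.4591, 0.063, 0.0047]
orientation: [1.492, 0.998, -1.487]
contact_force: [-0.6, -0.1, 6.6]
grip_width: 0.0192
clock: 21.28
tcp_pos: [0.4608, 0.0633, 0.0971]
orientation: [1.496, 0.995, -1.483]
contact_force: [0.5, 0.4, -1.0]
grip_width: 0.0188
clock 21.3 tcp [460.8  63.3  97.1] shift [  18.6  100.4 -202. ] yaw -22.3 turn about x 1.483 (or -1.659) shift after turn [  16.2 -192.6 -117.8] q7 -0.96
```

```bash
python3 -m pendant '[12,0,0,0,-0.1843, 12,0,0,0,-0.1843, 12,0,0,0,-0.1843, 12,0,0,0,-0.1843, 12,0,0,0,-0.1843, 12,0,0,0,-0.1843, 12,0,0,0,-0.1843, 12,0,0,0,-0.1843, 12,0,0,0,-0.1843, 12,0,32,19.6,0, 12,0,32,19.6,0, 12,0,32,19.6,0, 12,0,32,19.6,0, 12,0,32,19.6,0, 12,0,32,19.6,0, 12,0,0,0,0, 12,0,0,0,0]'; python3 -c "
from h import *
plan(630.5,212,12,72.7)"
```

```text
clock: 23.4
tcp_pos: [0.6262, 0.2106, 0.0923]
orientation: [0.235, 1.559, -0.237]
contact_force: [-0.0, -0.5, -0.2]
grip_width: 0.0189
clock 23.4 tcp [626.2 210.6  92.3] shift [80.3  2.8  3.8] yaw 72.8 turn about x 0.001 (or -3.141) shift after turn [80.3  2.8  3.8] q7 0.36
```

```bash
python3 -m pendant '[12,40,2.8,3.8,0, 12,30,0,0,0, 12,10,0,0,0, 12,0,0,0,0, 12,0,0,0,0, 34,0,0,0,0, 34,0,0,0,0, 34,0,0,0,0, 34,-45,0,0,0, 34,-50,0,0,0, 34,0,0,0,0]'; python3 -c "
from h import *
plan(387,332,120,-51)"
```

```text
clock: 24.78
tcp_pos: [0.634, 0.2148, 0.1131]
orientation: [0.24, 1.551, -0.233]
contact_force: [0.4, 0.2, 0.4]
grip_width: 0.034
clock 24.8 tcp [634.  214.8 113.1] shift [  -8.3   38.7 -270.6] yaw 72.7 turn about x -0.982 (or 2.160) shift after turn [  -6.3  246.6 -118.2] q7 0.37
```

```bash
python3 -m pendant '[85,0,0,0,0.18, 85,0,0,0,0.18, 85,0,0,0,0.18, 85,0,0,0,0.18, 85,0,0,0,0.18, 85,0,0,0,0.18, 85,0,0,0,0.18, 85,0,0,0,0.18, 85,0,0,0,0.18, 85,0,0,0,0.18, 85,0,0,0,0.18, 85,0,0,0,0.18, 85,0,-35,16.9,0, 85,0,-35,16.9,0, 85,0,-35,16.9,0, 85,0,-35,16.9,0, 85,0,-35,16.9,0, 85,0,-35,16.9,0, 85,0,-35,16.9,0, 85,0,0,0,0]'; python3 - <<'E'
from h import *
plan(387,332,12,-51)
p,W=grab("scene")
blob(W,(.387,.332),.1,.037,.055,"spare")
blob(W,(.631,.213),.048,.0075,.016,"strap in tray")
cv2.imwrite("pics/s5.png",cv2.resize(p[60:240,220:460,::-1],(800,600),interpolation=cv2.INTER_CUBIC))
E
```

```text
clock: 27.28
tcp_pos: [0.3822, 0.3301, 0.1078]
orientation: [1.823, 0.652, -1.826]
contact_force: [0.1, -0.3, 0.4]
grip_width: 0.0847
clock 27.3 tcp [382.2 330.1 107.8] shift [95.8  1.6 -5. ] yaw -50.7 turn about x 0.005 (or -3.136) shift after turn [95.8  1.6 -5.1] q7 -1.95
spare n 243 c 388 329 mean [388.5 328.2  41.4] size 132 65 yaw 38.5
strap in tray n 289 c 632 216 mean [632.9 213.7  10.6] size 91 85 yaw -67.7
```

View pics/s5.png

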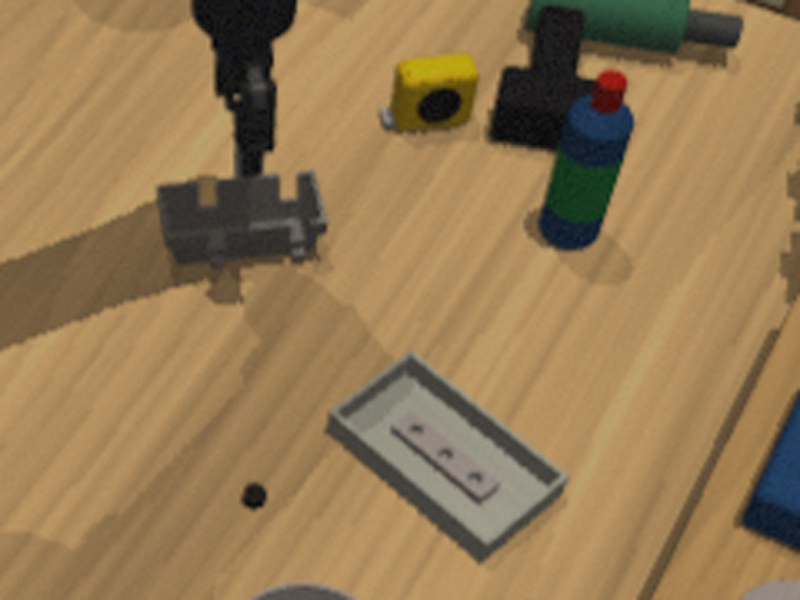

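The strap lies flat in the tray at (445,455) and the can is standing. I'll grasp the spare tote at mid-length.

```bash
python3 -m pendant '[85,0,1.6,-5,0.005, 85,30,0,0,0, 85,40,0,0,0, 85,26,0,0,0, 85,0,0,0,0, 85,0,0,0,0]' 25; python3 -c "
from h import *
plan(387,332,12,-51)"
```

```text
clock: 28.08
tcp_pos: [0.3915, 0.331, 0.013]
orientation: [1.833, 0.642, -1.831]
contact_force: [0.1, -0.2, 0.1]
grip_width: 0.085
clock 28.1 tcp [391.5 331.   13. ] shift [ 1.  -3.6  2.9] yaw -51.4 turn about x -0.006 (or 3.135) shift after turn [ 1.  -3.7  2.9] q7 -2.06
```

```bash
python3 -m pendant '[85,0,-3.6,2.9,-0.006, 85,0,0,0,0, 50,0,0,0,0, 50,0,0,0,0, 50,0,0,0,0, 50,0,0,0,0]' 35; python3 -c "
from h import *
plan(387,332,12,-51)"
```

```text
clock: 28.82
tcp_pos: [0.3861, 0.3319, 0.0128]
orientation: [1.828, 0.648, -1.827]
contact_force: [-2.4, -0.5, 6.5]
grip_width: 0.0593
clock 28.8 tcp [386.1 331.9  12.8] shift [ 0.8  0.5 -0.8] yaw -51.0 turn about x 0.001 (or -3.141) shift after turn [ 0.8  0.5 -0.8] q7 -2.06
```

```bash
python3 -m pendant '[50,-20,0,0,0, 50,-40,0,0,0, 50,-40,0,0,0, 50,0,0,0,-0.1745, 50,0,0,0,-0.1745, 50,0,0,0,-0.1745, 50,0,0,0,-0.1745, 50,0,0,0,-0.1745, 50,0,0,0,-0.1745, 50,0,0,0,-0.1745, 50,0,0,0,-0.1745, 50,0,0,0,-0.1745, 50,0,0,0,-0.1745, 50,0,0,0,-0.1745, 50,0,0,0,-0.1745, 50,0,0,0,-0.1745, 50,0,0,0,-0.1745, 50,0,0,0,0]'; python3 -c "
from h import *
plan(615,-203.5,120,89)"
```

```text
clock: 31.08
tcp_pos: [0.3858, 0.3314, 0.1119]
orientation: [0.015, 1.572, -0.015]
contact_force: [-0.2, -0.2, -1.0]
grip_width: 0.0591
clock 31.1 tcp [385.8 331.4 111.9] shift [  -8.2 -530.5  239.3] yaw 88.9 turn about x -0.002 (or 3.140) shift after turn [  -8.2 -530.8  238.5] q7 0.17
```

```bash
python3 -m pendant '[50,-8,-20,9,0, 50,0,-40.8,18.4,0, 50,0,-40.8,18.4,0, 50,0,-40.8,18.4,0, 50,0,-40.8,18.4,0, 50,0,-40.8,18.4,0, 50,0,-40.8,18.4,0, 50,0,-40.8,18.4,0, 50,0,-40.8,18.4,0, 50,0,-40.8,18.4,0, 50,0,-40.8,18.4,0, 50,0,-40.8,18.4,0, 50,0,-40.8,18.4,0, 50,0,-20,9,0, 50,0,0,0,0, 50,0,0,0,0]'; python3 - <<'E'
from h import *
plan(615,-203.5,120,89)
for cam in("top","scene"):
    p,W=grab(cam,cam+"6")
    blob(W,(.615,-.2035),.1,.125,.17,cam+" spare held")
    blob(W,(.615,-.2035),.1,.043,.06,cam+" ntote visible")
    if cam=="scene": cv2.imwrite("pics/s6.png",cv2.resize(p[210:390,140:380,::-1],(800,600),interpolation=cv2.INTER_CUBIC))
E
```

```text
clock: 33.08
tcp_pos: [0.6151, -0.1993, 0.1204]
orientation: [0.013, 1.571, -0.011]
contact_force: [-0.6, 0.3, -1.2]
grip_width: 0.0595
clock 33.1 tcp [ 615.1 -199.3  120.4] shift [ 0.4 -4.2 -0.1] yaw 89.1 turn about x 0.002 (or -3.139) shift after turn [ 0.4 -4.2 -0.1] q7 1.26
top spare held n 444 c 607 -200 mean [ 599.3 -195.1  145.4] size 133 95 yaw -14.8
top ntote visible n 132 c 594 -201 mean [ 571.2 -193.1   49.6] size 93 61 yaw -0.8
scene spare held n 694 c 614 -207 mean [ 623.4 -204.9  143.3] size 133 73 yaw -1.5
scene ntote visible n 259 c 616 -206 mean [ 631.6 -220.7   48.7] size 133 60 yaw -0.7
```

View pics/s6.png

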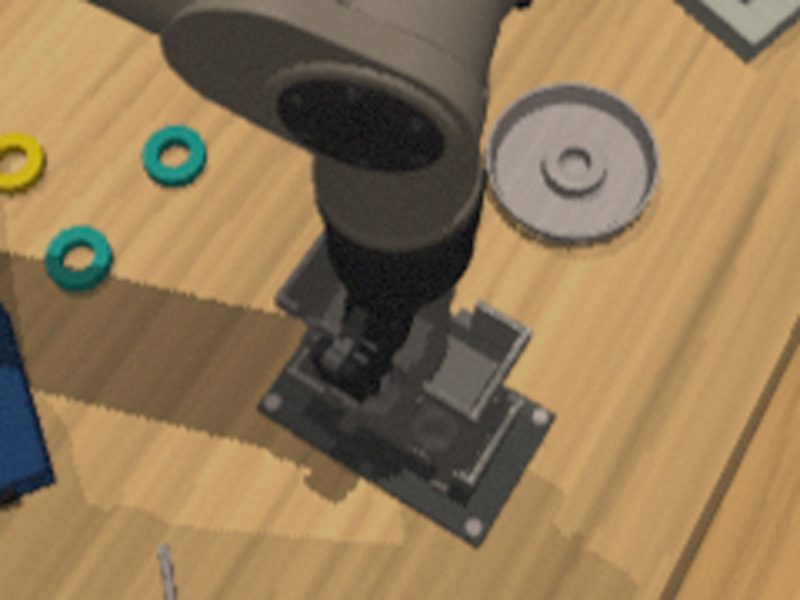

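The held tote hangs level over the nut tote, with its far-notch end toward +x as wanted. I'll compare the end walls of both totes for fine alignment.

```bash
cat >> h.py <<'E'
def ends(W,z0,z1,tag,y0=-.2035,x0=.615):
    "fit end-wall outer edges x=a+b*(y-y0) and long-wall outer y edges"
    m=(W[...,2]>z0)&(W[...,2]<z1)&(abs(W[...,0]-x0)<.075)&(abs(W[...,1]-y0)<.04)
    P=W[m]*1e3
    for s,n in((1,"xmax"),(-1,"xmin")):
        e=[]
        for y in np.arange(-21,22,3.):
            q=P[abs(P[:,1]-y0*1e3-y)<1.5]; q=q[s*(q[:,0]-x0*1e3)>50]
            if len(q)>1: e.append((y,(s*q[:,0]).max()*s))
        if len(e)>5:
            b,a=np.polyfit(*np.array(e).T,1);print(tag,n,len(e),"x at mid",a.round(1),"yaw",np.degrees(-b).round(1))
    for s,n in((1,"ymax"),(-1,"ymin")):
        e=[]
        for x in np.arange(-57,58,3.):
            q=P[abs(P[:,0]-x0*1e3-x)<1.5]; q=q[s*(q[:,1]-y0*1e3)>23]
            if len(q)>1: e.append((x,(s*q[:,1]).max()*s))
        if len(e)>5:
            b,a=np.polyfit(*np.array(e).T,1);print(tag,n,len(e),"y at mid",a.round(1),"yaw",np.degrees(b).round(1))
E
python3 - <<'E'
from h import *
for cam in("top","scene"):
    W=np.load(cam+"0.npy");ends(W,.043,.07,cam+" ntote0")
    p,W=grab(cam);ends(W,.137,.165,cam+" spare",-.2)
E
```

```text
top ntote0 xmax 15 x at mid 679.1 yaw 2.9
top ntote0 xmin 15 x at mid 548.5 yaw -0.5
top ntote0 ymax 28 y at mid -172.0 yaw -1.3
top ntote0 ymin 27 y at mid -231.3 yaw -0.8
top spare xmax 6 x at mid 677.4 yaw -3.3
top spare xmin 15 x at mid 546.4 yaw -1.4
top spare ymax 20 y at mid -167.6 yaw -1.8
top spare ymin 12 y at mid -230.6 yaw -5.3
scene ntote0 xmax 15 x at mid 681.8 yaw -0.3
scene ntote0 xmin 15 x at mid 550.5 yaw -1.2
scene ntote0 ymax 31 y at mid -175.9 yaw -1.3
scene ntote0 ymin 29 y at mid -235.0 yaw -1.0
scene spare xmax 15 x at mid 680.2 yaw -1.4
scene spare xmin 13 x at mid 549.0 yaw -0.7
scene spare ymax 10 y at mid -174.3 yaw 1.5
scene spare ymin 21 y at mid -232.3 yaw -1.5
```

```bash
python3 -m pendant '[50,10,-2.3,1.8,0, 50,20,0,0,0, 50,18,0,0,0, 50,0,0,0,0, 50,0,0,0,0]'; python3 - <<'E'
from h import *
plan(617,-201.6,58,89)
for cam in("top","scene"):
    p,W=grab(cam);ends(W,.088,.115,cam+" spare")
E
```

```text
clock: 33.9
tcp_pos: [0.6175, -0.2039, 0.0723]
orientation: [0.014, 1.571, -0.013]
contact_force: [-0.3, -1.2, -1.2]
grip_width: 0.0598
clock 33.9 tcp [ 617.5 -203.9   72.3] shift [14.3  2.3 -0.6] yaw 89.0 turn about x 0.001 (or -3.141) shift after turn [14.3  2.3 -0.6] q7 1.23
top spare xmax 6 x at mid 676.3 yaw -16.9
top spare xmin 15 x at mid 548.4 yaw -1.9
top spare ymax 22 y at mid -172.0 yaw -2.0
top spare ymin 13 y at mid -233.9 yaw -3.2
scene spare xmax 15 x at mid 682.5 yaw -1.2
scene spare xmin 13 x at mid 551.2 yaw -2.5
scene spare ymax 10 y at mid -178.9 yaw 2.4
scene spare ymin 22 y at mid -236.6 yaw -1.8
```

```bash
python3 -m pendant '[50,4,1.5,-0.3,-0.01, 50,3,0,0,0, 50,0,0,0,0, 50,0,0,0,0]'; python3 -m pendant '[50,3,0,0,0, 50,2,0,0,0, 50,0,0,0,0, 50,0,0,0,0]';  python3 -m pendant '[50,2,0,0,0, 50,0,0,0,0, 50,0,0,0,0]'; python3 - <<'E'
from h import *
plan(617,-202.4,58,89)
for cam in("top","scene"):
    p,W=grab(cam);ends(W,.075,.105,cam+" spare")
E
```

```text
clock: 34.5
tcp_pos: [0.6171, -0.2027, 0.0653]
orientation: [0.006, 1.571, -0.006]
contact_force: [0.1, 0.3, -0.1]
grip_width: 0.0597
clock: 35.0
tcp_pos: [0.6171, -0.2027, 0.0603]
orientation: [0.006, 1.571, -0.006]
contact_force: [-0.4, 0.3, -1.2]
grip_width: 0.0594
clock: 35.38
tcp_pos: [0.6171, -0.2027, 0.0583]
orientation: [0.006, 1.571, -0.006]
contact_force: [0.3, 0.6, -1.6]
grip_width: 0.0596
clock 35.4 tcp [ 617.1 -202.7   58.3] shift [ 0.3  0.3 -0.1] yaw 89.6 turn about x 0.010 (or -3.131) shift after turn [ 0.3  0.3 -0.1] q7 1.23
top spare xmax 6 x at mid 678.6 yaw -1.5
top spare xmin 15 x at mid 548.1 yaw -1.0
top spare ymax 22 y at mid -170.8 yaw -1.7
top spare ymin 13 y at mid -237.0 yaw -10.6
scene spare xmax 15 x at mid 681.8 yaw -0.9
scene spare xmin 13 x at mid 550.5 yaw -0.2
scene spare ymax 10 y at mid -177.1 yaw 1.6
scene spare ymin 22 y at mid -235.4 yaw -1.2
```

Alignment is now within about 1 mm. I'll press down gently until contact.

```bash
python3 -m pendant '[50,1,0,0,0, 50,0,0,0,0, 50,0,0,0,0]';  python3 -m pendant '[50,1,0,0,0, 50,0,0,0,0, 50,0,0,0,0]';python3 -m pendant '[50,1,0,0,0, 50,0,0,0,0, 50,0,0,0,0]'
```

```text
clock: 35.85
tcp_pos: [0.6172, -0.2027, 0.0579]
orientation: [0.005, 1.57, -0.006]
contact_force: [-1.9, 0.3, 5.1]
grip_width: 0.0592
clock: 36.22
tcp_pos: [0.6173, -0.2027, 0.0578]
orientation: [0.005, 1.57, -0.006]
contact_force: [-5.9, 0.2, 14.0]
grip_width: 0.0594
clock: 36.6
tcp_pos: [0.6173, -0.2027, 0.0577]
orientation: [0.005, 1.57, -0.007]
contact_force: [-7.6, -0.4, 19.0]
grip_width: 0.0597
```

Contact came at TCP z 57.9, where 57.8 was expected for stacking. I'll ease off, release and rise.

```bash
python3 -m pendant '[50,-2.5,0,0,0, 50,0,0,0,0, 85,0,0,0,0, 85,0,0,0,0, 85,0,0,0,0, 85,0,0,0,0, 85,-20,0,0,0, 85,-40,0,0,0, 85,-50,0,0,0, 85,-50,0,0,0, 85,0,0,-30,0, 85,0,0,-60,0, 85,0,0,-60,0, 85,0,0,-30,0, 85,0,0,0,0, 85,0,0,0,0]' 25; python3 - <<'E'
from h import *
plan(617,-202.4,58)
for cam in("top","scene"):
    p,W=grab(cam,cam+"7");ends(W,.080,.11,cam+" spare")
    blob(W,(.616,-.2035),.09,.08,.11,"rim")
    blob(W,(.625,0),.045,.009,.03,"collar")
    blob(W,(.62,.47),.06,.03,.14,"can")
    if cam=="top": t=p
cv2.imwrite("pics/f7.png",np.hstack([cv2.resize(a[:,:,::-1],(400,600),interpolation=cv2.INTER_CUBIC) for a in(t[110:230,340:420],p[260:380,220:300])]))
E
```

```text
clock: 38.6
tcp_pos: [0.4381, -0.2015, 0.2189]
orientation: [0.005, 1.569, -0.006]
contact_force: [0.0, -0.0, 1.7]
grip_width: 0.0851
clock 38.6 tcp [ 438.1 -201.5  218.9] shift [161.3   0.5 178.6] q7 1.49
top spare xmax 15 x at mid 679.1 yaw 1.0
top spare xmin 15 x at mid 548.6 yaw -1.5
top spare ymax 31 y at mid -171.8 yaw -0.9
top spare ymin 29 y at mid -231.0 yaw -0.7
rim n 398 c 615 -201 mean [ 618.9 -203.7   87.7] size 134 62 yaw -1.0
collar n 181 c 624 -6 mean [623.8   3.9  16.1] size 61 43 yaw 83.9
can n 588 c 616 486 mean [608.3 477.  101.3] size 51 50 yaw -32.3
scene spare xmax 15 x at mid 681.9 yaw -1.7
scene spare xmin 15 x at mid 550.7 yaw -1.4
scene spare ymax 30 y at mid -175.1 yaw -1.2
scene spare ymin 31 y at mid -234.5 yaw -0.9
rim n 556 c 616 -205 mean [ 616.4 -203.8   86.7] size 133 61 yaw -1.0
collar n 217 c 627 0 mean [ 6.273e+02 -6.000e-01  1.430e+01] size 43 42 yaw -61.4
can n 689 c 622 475 mean [623.3 467.7  91.2] size 52 41 yaw 9.3
```

View pics/f7.png

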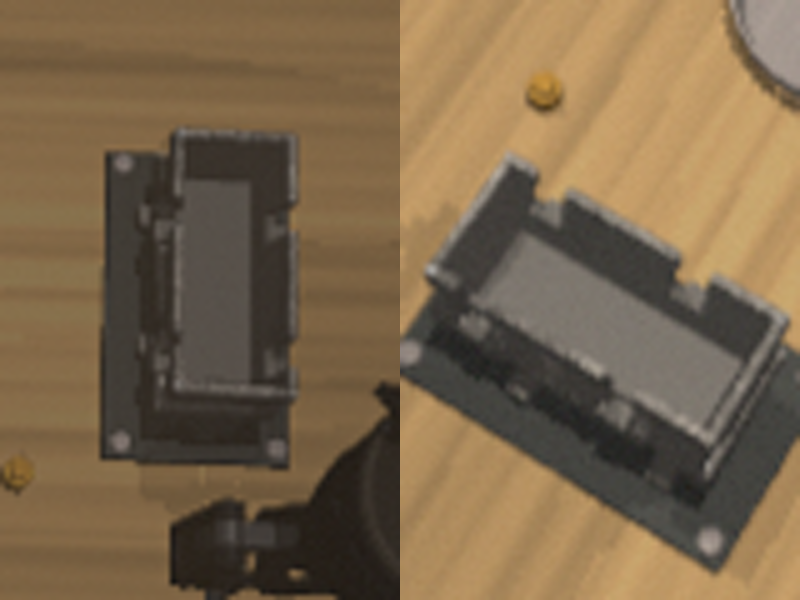

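View pics/scene7.png

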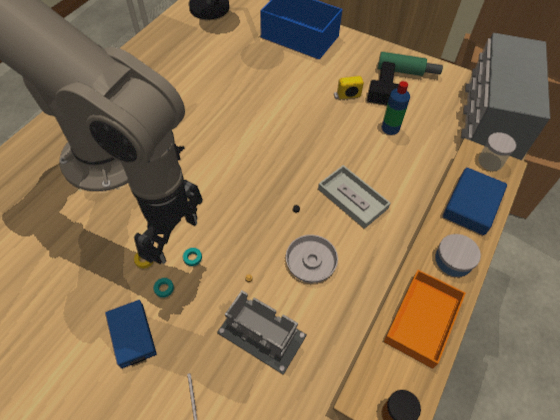

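The spare tote sits on the nut tote: rim at about 89 mm (90 expected), ends and sides within 1 mm of the lower tote, and its notch near an end (crop pixel (545,205)) toward −x. The strap is in the tray, the collar is in the dish, the can stands, and the gripper is clear at z 0.22. Handing in.

```bash
python3 -c "
from h import *
print(r.get_obs()['qvel'].round(4)); print(r.hand_in())"
```

```text
[-0.0069  0.0092  0.0043  0.0042 -0.0005 -0.0006 -0.0005]
the job is handed in; nothing more can be done
None
```

The job is done and handed in at about 39 s. Both nuts went into the nut tote first, then the collar into the dish and the strap flat into the tray. Last, the spare tote was set on the nut tote turned end for end.

**Stacking:** My last checks, from both cameras after release, put the spare tote's rim at 87–88 mm raw. The same cameras read the 51 mm nut tote rim 1.6–2.6 mm low, so the true height is about 89–90 mm, against 90 mm expected for stacked. Its edges are within 1 mm of the nut tote's and its yaw is about −1°, same as the tote below. It touched down at the expected height, with at most 19 N of vertical force in the readings.

**Other items:** The collar and strap are in place and the can's position is unchanged. The gripper is empty and well clear, and the look-alike rings were not touched. I saw both nuts flat in the tote before the spare covered them, but could not see them afterwards.

**Readings that disagreed:** The two cameras differed by about 2–4 mm in absolute position, so I aligned the totes relative to each other within each camera. The top camera's final reading of the collar was distorted (61 × 43 mm), because the height band probably caught the dish wall. The scene camera and the picture both showed the collar in the dish as it should be.

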